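# Put a gear-shift tower into reverse

## Task

The gear-shift tower on the bench stands with its lever somewhere in the middle lane of its gate. Push the lever through the gate into reverse, the corner slot beside the tall reversing-light switch (the other three corners only have flat plugs), fully home, and leave it there. Only push the lever, do not lift it; do not put it into any other corner slot on the way, and leave the things lying around the tower where they are.

Things in the scene. Friction and masses are not known exactly. Their poses are not given: they have to be found in the camera images.
- housing: Gear-shift tower bolted to the bench, fixed: grey painted box 144 x 126 mm on a 200 x 160 x 12 mm foot, covered by a steel gate plate 160 (x) x 140 (y) mm. Origin at the centre of its underside on the bench, z up; x points away from the robot (turned up to 0.5 rad either way), y to the left.
- gate (a point): Middle of the gate, on the top face of the 5 mm steel plate, 137.5 mm above the bench; axes as the tower. Three lanes run along x, at y = -26, 0 and +26 mm, each 16 mm wide, ending at x = -34 and +34 mm, joined by one cross lane along y, 18 mm wide, at x = 0. Tongues between lanes have round tips. The four ends of the two outer lanes are the corner slots.
- switch: Reversing-light switch, fixed upright in one corner of the plate (corners: x = +-64, y = +-54 mm of the tower; which one varies): steel hexagon 27 mm across, 10 mm high, with a black 21 mm round body and connector, 34 mm tall in all. Origin at its foot on the plate. Reverse is the corner slot next to it. The other corners have 17 mm wide, 5 mm high flat hexagon plugs.
- knob (a point): Centre of the black ball knob, 40 mm in diameter, on the lever: an 11 mm steel rod that tilts every way about a pivot on the tower's axis 35 mm above the bench. Knob centre 205 mm from the pivot: 240 mm above the bench when upright; it moves 2 mm per mm at the gate. About 2 to 4 N at the knob tilts the lever; it stays where it is left.
- shift (a joint): Lever angle along the lanes (rad): 0 upright in the cross lane, positive tilts the knob to the tower's +x, negative to -x. The lane's ends stop it at about +-0.27. The lever can cross sideways only within about +-0.05 of 0 (the round tongue tips guide it a little).
- select (a joint): Lever angle across the lanes (rad): 0 in the middle lane, positive tilts the knob to the tower's +y, negative to -y. The outer lanes lie at about +-0.25; the gate stops it at about +-0.27.
- lift (a joint): How far the lever is pulled up along its own axis (m): 0 normally, up to 0.025; a spring pulls it back down (about 7 N to start lifting).
- spray: Small spray can standing loose beside the tower, 52 mm in diameter, 150 mm high, origin at the centre of its foot. Not to be disturbed.
- bearing: Steel bearing ring lying loose, 52 mm outside, 15 mm high, origin at the centre of its underside. Not to be disturbed.
- wrench: Steel wrench 160 mm long lying loose, origin under its middle. Not to be disturbed.
- pot: White plastic cup 68 mm wide at the rim and 70 mm high, standing loose, origin at the centre of its foot. Not to be disturbed.

How it is judged:
By the outcome, as a careful person would: the job done as asked, in the order asked, and still so for the second after the job is handed in, with the robot touching nothing.
It also fails if it takes over 51 s, if anything falls off the work surface, if the arm or the gripper's body presses on something with over 40 N, if the wrist force passes 120 N, or if a joint passes its speed limit or range.

## Robot

A 6-joint arm with a two-finger parallel gripper is mounted at the origin on the work surface. World frame = base frame: x ahead of the robot, y to its left, z up, the work surface at z = 0. Lengths are in m, angles in rad, forces in N, time in s.
With the tool pointing down it reaches from about 0.35 to 0.775 m from the base axis. Payload 7.3 kg.
Tool frame: the origin (TCP) lies at the very end of the fingers, on their centre line; the grasp point (between the pads) lies 19 mm behind it (robot.hold_point_z is the distance from the TCP to the grasp point, in m); z points along the fingers, y is the direction in which the jaws open and shut (so a half turn about z gives the same grasp; the last joint's range is limited). The gripper opens to 92 mm and grips with 3 to 60 N. Pads are 19 mm wide; open, the fingers measure 130 mm over their backs; the gripper's body (75 mm by 190 mm) begins 47 mm behind the grasp point.
Start: joints at [1.099, 0.342, 1.524, -0, 1.275, -0.146], TCP at [0.168, 0.497, 0.227] pointing down, gripper open.
Joint ranges: [-2.53, 2.53], [-0.77, 2.02], [0.04, 2.7], [-1, 4.14], [0.28, 2.66], [-3.11, 3.11]. Speed limits (rad/s): [2.57, 2.57, 3.14, 3.14, 3.14, 3.14].

## Interface

Orientations are given as [roll, pitch, yaw] about the fixed x, y, z axes, in that order (R = Rz(yaw) Ry(pitch) Rx(roll)).
In Python, from cell import monitor, viewer, robot gives the robot as it stands.
- The arm moves only by the tool move_arm, never from a script. Its argument "deltas" is a list of rows, each an object of numbers: "x", "y", "z": the shift along the tool's x, y, z in m; "wx", "wy", "wz": the turn, a rotation vector about the tool's x, y, z in degrees; "hand": the opening, from 0 (shut) to 1 (fully open). In form: [{"x": .., "y": .., "z": .., "wx": .., "wy": .., "wz": .., "hand": ..}, ...]. A call has 1 to 8 rows; each row is the pose to reach, as a shift and turn from the pose commanded when the call began, along the tool's axes at that moment; what a row does not reach only later rows make up. A row lasts 1/8 s, in which the tool goes at most 62.5 mm and 10.7 degrees, less where a joint would pass 70% of its speed; a pose out of reach is approached as far as the arm can. A call with a gripper value outside its range is refused whole. The fingers move at their own pace and stop on an object; "grip_force" is the grip in N (left out, the last holds). Time passes only in rows, so rows that repeat a pose let the fingers close. It gives the time, the measured TCP pose, the force and the opening at its end, in the units of the state.
- monitor.observe(): the state, without advancing time (a new reading comes with each control period).
- viewer.read_camera(name): name is "scene" or "top" or "wrist"; returns the picture (420x560x3 uint8, red, green, blue); there is no depth.
- viewer.camera_params(name): a dict with "camera_matrix" (3x3 intrinsics, pixels), "R" (3x3) and "t" (3): a world point X has camera coordinates R X + t. Camera axes: x right, y down, z forward; pixel columns grow to the right and rows downward; lengths in m; the calibration is good to about 2 mm. The wrist camera is an equidistant fisheye: a pixel r from the principal point sees the ray r / f radians off the axis. A picture is of the moment at which its call begins: read the wrist's pose just before it. camera_params takes no time and is no camera call; for the wrist camera it gives the pose at the moment of the call.
- robot.hand_in(): hands the job in, once; it reports no verdict.
The state is a dict: "time": time; "qpos": joint angles; "qvel": joint speeds; "joint_efforts": joint torques, N m; "tool_pos": TCP position; "tool_rot": TCP orientation; "contact_force": force on the tool from outside, world axes, zero at the start; "torque": the same for the moment, N m; "opening": finger opening in m.
Only numpy, scipy, OpenCV 4.12 (cv2) and the standard library are available. Lean on these libraries where they do the work, as an engineer would, in place of code of your own. Each camera call takes 0.05 s, during which the arm holds its last target. There are 200 camera calls.

## Working session

There is one attempt and no reset: what is moved stays moved. The work goes in short steps, Python scripts to look and compute and a tool call to move; the robot and the scene stay as the last step left them, time stands still between calls to the robot, and variables do not carry over. Pictures are saved under pics/ and viewed, about 8 in all and at most 12, crops included, and the job is handed in when it is done.

Besides the shell and the picture viewer there is one more tool, called as name(argument=value, ...) on one line, values as JSON. move_arm: Moves the arm, as the interface text tells. Its arguments: {"type":"object","properties":{"deltas":{"type":"array","items":{"type":"object","properties":{"x":{"type":"number"},"y":{"type":"number"},"z":{"type":"number"},"wx":{"type":"number"},"wy":{"type":"number"},"wz":{"type":"number"},"hand":{"type":"number"}}}},"grip_force":{"type":"number"}},"required":["deltas"]}

```bash
mkdir -p pics; ls; python3 - <<'E'
from cell import monitor, viewer, robot
import cv2,numpy as np
for n in("scene","top"):
    im=viewer.read_camera(n); cv2.imwrite(f"pics/{n}0.png",im[:,:,::-1])
    p=viewer.camera_params(n); print(n,p)
s=monitor.observe();print(s)
E
```

```text
pics
scene {'camera_matrix': array([[413.82779113,   0.        , 272.74422506],
       [  0.        , 413.82779113, 209.76682982],
       [  0.        ,   0.        ,   1.        ]]), 'R': array([[-0.66433692,  0.74721435,  0.01808816],
       [ 0.55381136,  0.50834887, -0.65945008],
       [-0.50194565, -0.4280796 , -0.75153071]]), 't': array([ 0.35914935, -0.23004779,  1.24917838])}
top {'camera_matrix': array([[384.53755903,   0.        , 277.24990688],
       [  0.        , 384.53755903, 204.32347037],
       [  0.        ,   0.        ,   1.        ]]), 'R': array([[-0.02122876, -0.99977007,  0.00302355],
       [-0.99754898,  0.02097972, -0.06675238],
       [ 0.0666736 , -0.00443321, -0.99776499]]), 't': array([0.04564141, 0.60215142, 0.97705562])}
{'time': 0.1, 'qpos': array([ 1.09901032e+00,  3.42659858e-01,  1.52492080e+00, -2.00596332e-05,
        1.27538193e+00, -1.46028059e-01]), 'qvel': array([ 0.00041675, -0.00231906, -0.00202151,  0.00180912,  0.00062073,
        0.00039969]), 'joint_efforts': array([ 2.34999818e-03, -4.32007349e+01, -2.44693458e+01,  7.21004116e-02,
        5.25158504e-02, -7.90474382e-05]), 'tool_pos': array([0.16784828, 0.49706726, 0.22611116]), 'tool_rot': array([-3.14023451e+00, -1.80360361e-04,  2.81584043e+00]), 'contact_force': array([-0.43882815, -0.58002594,  0.05109902]), 'torque': array([0.00847655, 0.01013546, 0.0423269 ]), 'opening': 0.09167308141075432}
```

View pics/scene0.png

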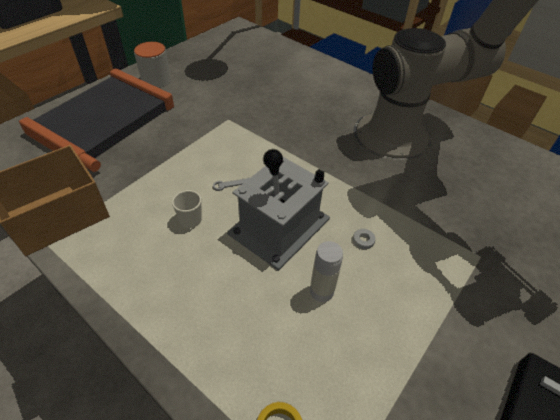

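View pics/top0.png

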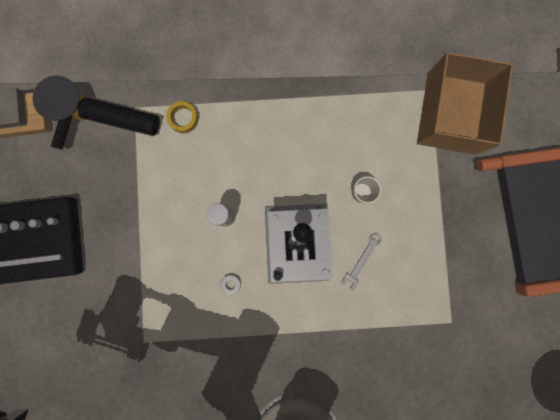

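The switch is at top-view pixel (278,273), the −x/+y corner of the tower. The knob is at about (303,232). I'll enlarge both views for measuring.

```bash
python3 - <<'E'
import cv2,numpy as np
a=cv2.imread("pics/top0.png")[190:300,250:350]; b=cv2.imread("pics/scene0.png")[140:270,225:335]
a=cv2.resize(a,None,fx=4,fy=4,interpolation=3);b=cv2.resize(b,None,fx=3.6,fy=3.6,interpolation=3)
h=max(a.shape[0],b.shape[0]);o=np.zeros((h,a.shape[1]+b.shape[1],3),np.uint8)
o[:a.shape[0],:a.shape[1]]=a;o[:b.shape[0],a.shape[1]:]=b
o=cv2.convertScaleAbs(o,alpha=1.8,beta=15)
cv2.imwrite("pics/c1.png",o);print(o.shape)
E
```

```text
(468, 796, 3)
```

View pics/c1.png

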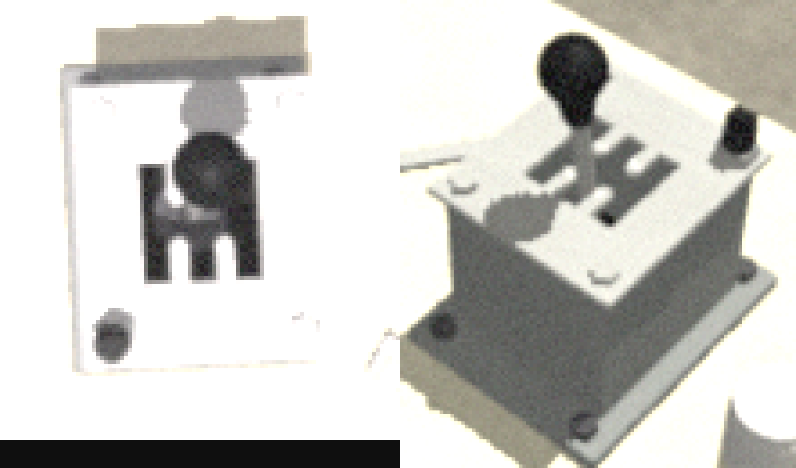

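```bash
cat > h.py <<'E'
import numpy as np,cv2
from cell import monitor,viewer,robot
from scipy.optimize import least_squares
from scipy.spatial.transform import Rotation as Rot
C={n:viewer.camera_params(n) for n in("scene","top")}
def proj(n,X):
    p=C[n];c=np.atleast_2d(X)@p["R"].T+p["t"];q=c@p["camera_matrix"].T;return q[:,:2]/q[:,2:]
def tri(px):  # dict cam->pixel
    f=lambda X:np.concatenate([proj(n,X)[0]-px[n] for n in px])
    r=least_squares(f,[.45,0,.2]);return r.x,r.fun
E
python3 - <<'E'
from h import *
T=lambda a:np.array(a)/4+[250,190]
S=lambda a:(np.array(a)-[400,0])/3.6+[225,140]
obs=[("top",(.034,.034,-.034,-.034),(.034,-.026,.0),0)][:0]
pts=[("top",(34,26),T((152,165))),("top",(-34,26),T((157,282))),("top",(34,-26),T((248,160))),("top",(-34,-26),T((250,278))),
("top",(-80,70),T((78,370))),
("scene",(80,-70),S((430,188))),("scene",(80,70),S((612,302))),("scene",(-80,70),S((770,157)))]
def f(q):
    c,s=np.cos(q[2]),np.sin(q[2]);o=[]
    for n,(a,b),u in pts:
        a,b=a/1e3,b/1e3
        o.append(proj(n,[q[0]+c*a-s*b,q[1]+s*a+c*b,.1375])[0]-u)
    return np.concatenate(o)
r=least_squares(f,[.45,0,0]);print("tower",r.x);print(r.fun.reshape(-1,2).round(1))
X,e=tri({"top":T((211,170)),"scene":S((573,67))});print("knob",X,e)
c,s=np.cos(r.x[2]),np.sin(r.x[2]);d=X[:2]-r.x[:2];k=np.array([c*d[0]+s*d[1],-s*d[0]+c*d[1]])
print("knob in tower",k,"R",np.linalg.norm([*d,X[2]-.035]))
E
```

```text
tower [ 0.50079494 -0.01506795  0.02822882]
[[-0.7 -0.4]
 [-0.4  0.5]
 [-1.9 -0.2]
 [-0.8  0.3]
 [ 0.9 -0.1]
 [-1.3 -1.1]
 [-1.3  0.3]
 [ 0.6 -1.9]]
knob [ 0.52983955 -0.01566752  0.23641646] [-0.35873324  0.29646202 -0.45055915 -0.03958091]
knob in tower [ 0.02901613 -0.00141912] R 0.20350070838766912
```

Tower at (0.501, −0.015), yaw 0.03. The knob is 29 mm toward +x in the middle lane and its pivot radius checks (203 vs 205 mm). Reverse is −x/+y. The plan is to push with shut fingers: −x to neutral, +y to the outer lane, then −x home.

move_arm(deltas=[{"x":-0.02,"y":-0.01,"z":-0.03,"hand":0},{"x":-0.06,"y":-0.04,"z":-0.06,"wz":-4,"hand":0},{"x":-0.11,"y":-0.07,"z":-0.08,"wz":-8,"hand":0},{"x":-0.16,"y":-0.1,"z":-0.08,"wz":-12,"hand":0},{"x":-0.21,"y":-0.13,"z":-0.08,"wz":-16,"hand":0},{"x":-0.26,"y":-0.165,"z":-0.08,"wz":-20.3,"hand":0},{"x":-0.31,"y":-0.195,"z":-0.08,"wz":-20.3,"hand":0},{"x":-0.36,"y":-0.228,"z":-0.08,"wz":-20.3,"hand":0}])

```text
schema error: expected keys x, y, z, wx, wy, wz, hand
```

move_arm(deltas=[{"x":-0.02,"y":-0.01,"z":-0.03,"wx":0,"wy":0,"wz":0,"hand":0},{"x":-0.06,"y":-0.04,"z":-0.06,"wx":0,"wy":0,"wz":-4,"hand":0},{"x":-0.11,"y":-0.07,"z":-0.08,"wx":0,"wy":0,"wz":-8,"hand":0},{"x":-0.16,"y":-0.1,"z":-0.08,"wx":0,"wy":0,"wz":-12,"hand":0},{"x":-0.21,"y":-0.13,"z":-0.08,"wx":0,"wy":0,"wz":-16,"hand":0},{"x":-0.26,"y":-0.165,"z":-0.08,"wx":0,"wy":0,"wz":-20.3,"hand":0},{"x":-0.31,"y":-0.195,"z":-0.08,"wx":0,"wy":0,"wz":-20.3,"hand":0},{"x":-0.36,"y":-0.228,"z":-0.08,"wx":0,"wy":0,"wz":-20.3,"hand":0}])

```text
time: 1.1
tool_pos: [0.4369, 0.1645, 0.3065]
tool_rot: [3.141, -0.0, -3.113]
contact_force: [0.8, 0.3, 0.4]
opening: 0.0164
```

move_arm(deltas=[{"x":-0.04,"y":-0.045,"z":0,"wx":0,"wy":0,"wz":0,"hand":0},{"x":-0.08,"y":-0.09,"z":0,"wx":0,"wy":0,"wz":0,"hand":0},{"x":-0.12,"y":-0.135,"z":0,"wx":0,"wy":0,"wz":0,"hand":0},{"x":-0.14,"y":-0.182,"z":0,"wx":0,"wy":0,"wz":0,"hand":0},{"x":-0.14,"y":-0.182,"z":0.03,"wx":0,"wy":0,"wz":0,"hand":0},{"x":-0.14,"y":-0.182,"z":0.065,"wx":0,"wy":0,"wz":0,"hand":0},{"x":-0.14,"y":-0.182,"z":0.095,"wx":0,"wy":0,"wz":0,"hand":0},{"x":-0.14,"y":-0.182,"z":0.095,"wx":0,"wy":0,"wz":0,"hand":0}])

```text
time: 2.1
tool_pos: [0.5797, -0.0116, 0.2092]
tool_rot: [3.14, -0.006, -3.113]
contact_force: [0.6, -0.2, 0.9]
opening: 0.0004
```

move_arm(deltas=[{"x":0.01,"y":0,"z":0,"wx":0,"wy":0,"wz":0,"hand":0},{"x":0.016,"y":0,"z":0,"wx":0,"wy":0,"wz":0,"hand":0},{"x":0.022,"y":0,"z":0,"wx":0,"wy":0,"wz":0,"hand":0},{"x":0.028,"y":0,"z":0,"wx":0,"wy":0,"wz":0,"hand":0},{"x":0.034,"y":0,"z":0,"wx":0,"wy":0,"wz":0,"hand":0},{"x":0.038,"y":0,"z":0,"wx":0,"wy":0,"wz":0,"hand":0},{"x":0.042,"y":0,"z":0,"wx":0,"wy":0,"wz":0,"hand":0},{"x":0.045,"y":0,"z":0,"wx":0,"wy":0,"wz":0,"hand":0}])

```text
time: 3.1
tool_pos: [0.536, -0.013, 0.2117]
tool_rot: [3.141, -0.0, -3.113]
contact_force: [2.8, 0.4, 2.6]
opening: 0.0007
```

```bash
python3 - <<'E'
from h import *
a=viewer.read_camera("scene")[130:260,215:345];b=viewer.read_camera("top")[190:300,240:360]
a=cv2.resize(a,None,fx=3,fy=3,interpolation=3);b=cv2.resize(b,None,fx=3.3,fy=3.3,interpolation=3)
o=np.zeros((390,390+396,3),np.uint8);o[:,:390]=a;o[:b.shape[0],390:390+b.shape[1]]=b
cv2.imwrite("pics/s2.png",cv2.convertScaleAbs(o[:,:,::-1],alpha=1.8,beta=15))
E
```

```text
(no output)
```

View pics/s2.png

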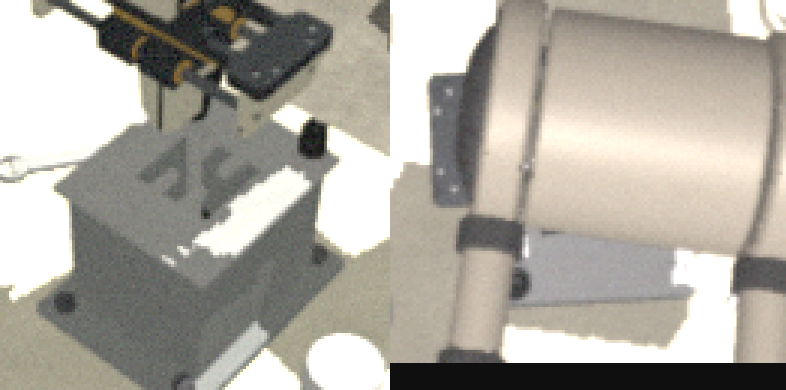

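Force 2.8 N shows contact, but the arm hides the knob in both fixed views. I'll check the wrist camera.

```bash
python3 - <<'E'
from h import *
p=viewer.camera_params("wrist");print(p)
a=viewer.read_camera("wrist")
cv2.imwrite("pics/w1.png",cv2.convertScaleAbs(a[:,:,::-1],alpha=1.6,beta=15))
E
```

```text
{'camera_matrix': array([[325.1922621 ,   0.        , 279.08554298],
       [  0.        , 325.1922621 , 215.0715379 ],
       [  0.        ,   0.        ,   1.        ]]), 'R': array([[-2.99651789e-02,  9.99550928e-01,  1.73353031e-04],
       [ 9.50135150e-01,  2.84299038e-02,  3.10539751e-01],
       [ 3.10395368e-01,  9.47008800e-03, -9.50560378e-01]]), 't': array([ 0.0277924 , -0.54330027,  0.21138349])}
```

View pics/w1.png

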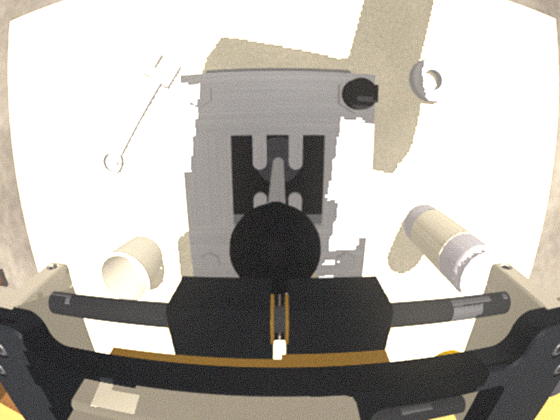

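```bash
cat >> h.py <<'E'
TW=np.array([.501,-.015,.0282])
def ray(p,u):
    K=p["camera_matrix"];d=(np.array(u)-K[:2,2])/K[0,0];th=np.hypot(*d)
    v=np.array([*(d/th*np.sin(th)),np.cos(th)]);return -p["R"].T@p["t"],p["R"].T@v
def tower(X):
    c,s=np.cos(TW[2]),np.sin(TW[2]);d=X[:2]-TW[:2];return np.array([c*d[0]+s*d[1],-s*d[0]+c*d[1]])
def knob(u,p=None):
    o,v=ray(p or viewer.camera_params("wrist"),u);w=o-np.array([*TW[:2],.035])
    b=w@v;t=-b-np.sqrt(b*b-w@w+.205**2);X=o+t*v;return X,tower(X),t
def plane(u,z,p=None):
    o,v=ray(p or viewer.camera_params("wrist"),u);return tower(o+v*(z-o[2])/v[2])
E
python3 - <<'E'
from h import *
X,k,t=knob((275.5,247.5));print("knob",X,k,"angular r px exp",np.arcsin(.02/t)*325)
for u in [(232,136),(324,136),(266,136),(289,136),(362,95)]: print(u,plane(u,.1375)*1e3)
E
```

```text
knob [ 0.50886748 -0.01416378  0.23984727] [0.00788793 0.00061405] angular r px exp 45.974165198857676
(232, 136) [-32.81207512 -31.46925606]
(324, 136) [-32.89128828  34.14458418]
(266, 136) [-32.4899564   -7.15624604]
(289, 136) [-32.50564399   9.14966397]
(362, 95) [-63.74708707  61.22018167]
```

The wrist camera works: knob at (275,247) gives about +7 mm in tower x. The lane ends check to within about 1 mm. I'll push 6 mm more, then back off and go round to the −y side.

move_arm(deltas=[{"x":0.003,"y":0,"z":0,"wx":0,"wy":0,"wz":0,"hand":0},{"x":0.005,"y":0,"z":0,"wx":0,"wy":0,"wz":0,"hand":0},{"x":0.0065,"y":0,"z":0,"wx":0,"wy":0,"wz":0,"hand":0},{"x":0.0065,"y":0,"z":0,"wx":0,"wy":0,"wz":0,"hand":0},{"x":-0.01,"y":0,"z":0,"wx":0,"wy":0,"wz":0,"hand":0},{"x":-0.02,"y":-0.01,"z":0,"wx":0,"wy":0,"wz":0,"hand":0},{"x":-0.02,"y":-0.04,"z":0,"wx":0,"wy":0,"wz":0,"hand":0},{"x":-0.02,"y":-0.07,"z":0,"wx":0,"wy":0,"wz":0,"hand":0}])

```text
time: 4.25
tool_pos: [0.5578, -0.0835, 0.2111]
tool_rot: [3.141, -0.002, -3.112]
contact_force: [0.3, -0.3, -0.1]
opening: 0.0005
```

```bash
python3 - <<'E'
from h import *
s=monitor.observe();print(s["tool_pos"],tower(s["tool_pos"]))
a=viewer.read_camera("wrist")
cv2.imwrite("pics/w2.png",cv2.convertScaleAbs(a[:,:,::-1],alpha=1.6,beta=15))
E
```

```text
[ 0.5578243  -0.08348173  0.2110981 ] [ 0.05487078 -0.07005673]
```

View pics/w2.png

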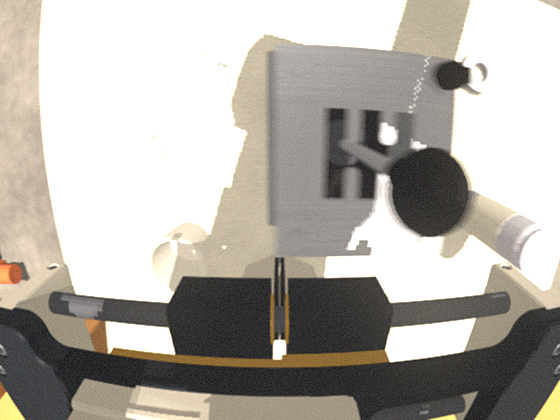

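```bash
python3 - <<'E'
from h import *
im=viewer.read_camera("wrist")
p=viewer.camera_params("wrist")
g=cv2.GaussianBlur(im.max(2),(5,5),0)
roi=np.zeros_like(g);roi[130:260,370:490]=(g[130:260,370:490]<40)*255
roi=cv2.morphologyEx(roi,cv2.MORPH_OPEN,cv2.getStructuringElement(2,(25,25)))
n,l,st,ce=cv2.connectedComponentsWithStats(roi);i=1+np.argmax(st[1:,4]);print(st[i],ce[i])
x,y,w,h,_=st[i]
X,k,t=knob((x+w/2-.5,y+h/2-.5),p);print(X,k)
print(monitor.observe()["qvel"].round(3))
E
```

```text
[ 398  149   85   86 5729] [440.69104556 191.1954966 ]
[ 0.50257475 -0.01403982  0.2399917 ] [0.00160119 0.0009154 ]
[ 0.045 -0.01   0.017  0.028  0.003  0.041]
```

Knob at about x=+1 mm (neutral). Next I go to the −y side and push +y, stopping short to check.

move_arm(deltas=[{"x":0.025,"y":0,"z":0,"wx":0,"wy":0,"wz":0,"hand":0},{"x":0.054,"y":0,"z":0,"wx":0,"wy":0,"wz":0,"hand":0},{"x":0.054,"y":0.01,"z":0,"wx":0,"wy":0,"wz":0,"hand":0},{"x":0.054,"y":0.025,"z":0,"wx":0,"wy":0,"wz":0,"hand":0},{"x":0.054,"y":0.035,"z":0,"wx":0,"wy":0,"wz":0,"hand":0},{"x":0.054,"y":0.045,"z":0,"wx":0,"wy":0,"wz":0,"hand":0},{"x":0.054,"y":0.053,"z":0,"wx":0,"wy":0,"wz":0,"hand":0},{"x":0.054,"y":0.06,"z":0,"wx":0,"wy":0,"wz":0,"hand":0}])

```text
time: 5.35
tool_pos: [0.5027, -0.0235, 0.2117]
tool_rot: [-3.142, 0.0, -3.113]
contact_force: [-0.4, -1.8, 0.6]
opening: 0.0003
```

```bash
python3 - <<'E'
from h import *
viewer.read_camera("wrist")
s=monitor.observe();print(s["tool_pos"],tower(s["tool_pos"]),s["contact_force"]);print(viewer.camera_params("wrist"))
a=viewer.read_camera("wrist")
cv2.imwrite("pics/w3.png",cv2.convertScaleAbs(a[:,:,::-1],alpha=1.6,beta=15))
E
```

```text
[ 0.50248695 -0.02280603  0.21162266] [ 0.00126626 -0.00784485] [-0.56625708 -0.39173644  1.40956289]
{'camera_matrix': array([[325.1922621 ,   0.        , 279.08554298],
       [  0.        , 325.1922621 , 215.0715379 ],
       [  0.        ,   0.        ,   1.        ]]), 'R': array([[-3.04243193e-02,  9.99536871e-01,  6.35780549e-04],
       [ 9.50030740e-01,  2.87197183e-02,  3.10832385e-01],
       [ 3.10670170e-01,  1.00608748e-02, -9.50464531e-01]]), 't': array([ 0.03670999, -0.51128195,  0.22171995])}
```

View pics/w3.png

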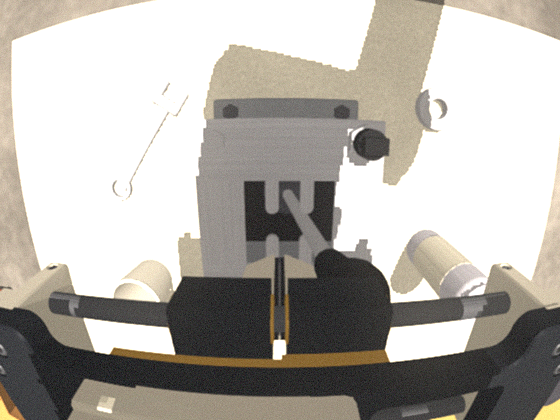

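The rod runs from about (290,200) to the knob at (355,270), and the lever is tilting toward +y as intended. I continue until the outer lane.

move_arm(deltas=[{"x":0,"y":0.006,"z":0,"wx":0,"wy":0,"wz":0,"hand":0},{"x":0,"y":0.011,"z":0,"wx":0,"wy":0,"wz":0,"hand":0},{"x":0,"y":0.015,"z":0,"wx":0,"wy":0,"wz":0,"hand":0},{"x":0,"y":0.018,"z":0,"wx":0,"wy":0,"wz":0,"hand":0},{"x":0,"y":0.018,"z":0,"wx":0,"wy":0,"wz":0,"hand":0}])

```text
time: 6.08
tool_pos: [0.502, -0.0058, 0.2117]
tool_rot: [3.141, -0.0, -3.113]
contact_force: [0.0, -1.9, -1.4]
opening: 0.0002
```

move_arm(deltas=[{"x":0,"y":0.002,"z":0,"wx":0,"wy":0,"wz":0,"hand":0},{"x":0,"y":0.0035,"z":0,"wx":0,"wy":0,"wz":0,"hand":0},{"x":0,"y":0.0035,"z":0,"wx":0,"wy":0,"wz":0,"hand":0}])

```text
time: 6.45
tool_pos: [0.5019, -0.0024, 0.2117]
tool_rot: [3.141, 0.0, -3.113]
contact_force: [-1.1, -1.5, -0.7]
opening: 0.0003
```

move_arm(deltas=[{"x":0,"y":-0.015,"z":0,"wx":0,"wy":0,"wz":0,"hand":0},{"x":-0.03,"y":-0.015,"z":0,"wx":0,"wy":0,"wz":0,"hand":0},{"x":-0.06,"y":-0.015,"z":0,"wx":0,"wy":0,"wz":0,"hand":0},{"x":-0.06,"y":0.02,"z":0,"wx":0,"wy":0,"wz":0,"hand":0},{"x":-0.06,"y":0.038,"z":0,"wx":0,"wy":0,"wz":0,"hand":0},{"x":-0.06,"y":0.038,"z":0,"wx":0,"wy":0,"wz":0,"hand":0}])

```text
time: 7.2
tool_pos: [0.5606, 0.0377, 0.2119]
tool_rot: [-3.142, 0.0, -3.111]
contact_force: [0.3, -1.0, -0.4]
opening: 0.0005
```

```bash
cat >> h.py <<'E'
def blob(im,box):
    x0,y0,x1,y1=box;g=cv2.GaussianBlur(im.max(2),(5,5),0);r=np.zeros_like(g)
    r[y0:y1,x0:x1]=(g[y0:y1,x0:x1]<40)*255
    r=cv2.morphologyEx(r,cv2.MORPH_OPEN,cv2.getStructuringElement(2,(25,25)))
    n,l,st,ce=cv2.connectedComponentsWithStats(r);return st[1:][st[1:,4]>300]
E
python3 - <<'E'
from h import *
viewer.read_camera("wrist")
p=viewer.camera_params("wrist");a=viewer.read_camera("wrist")
s=monitor.observe();print(tower(s["tool_pos"]),s["contact_force"])
for q in blob(a,(180,120,400,274)):
    x,y,w,h,_=q;print(q,knob((x+w/2-.5,y+h/2-.5),p)[1])
cv2.imwrite("pics/w4.png",cv2.convertScaleAbs(a[:,:,::-1],alpha=1.6,beta=15))
E
```

```text
[0.06119395 0.04987542] [ 0.08178603 -1.06483672 -0.20909923]
[ 188  126  126   93 7848] [0.00143113 0.03941436]
```

View pics/w4.png

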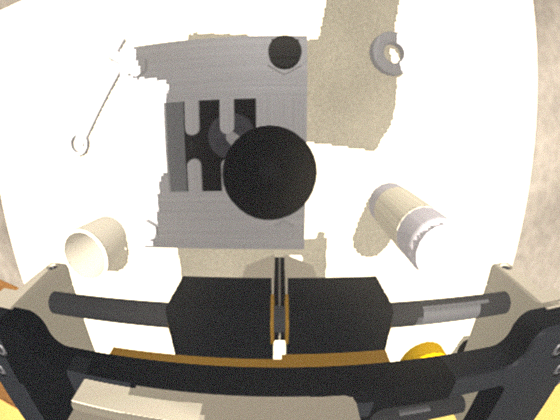

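```bash
python3 - <<'E'
from h import *
print(knob((269,172.5)))
for u in [(167,103),(256,98),(233,137)]: print(u,plane(u,.1375)*1e3)
E
```

```text
(array([0.50167665, 0.03177687, 0.23459075]), array([0.00199531, 0.04673919]), np.float64(0.13775027623338884))
(167, 103) [-33.02152457 -30.77578942]
(256, 98) [-33.62910512  34.69554957]
(233, 137) [-5.91498951 18.01287324]
```

Knob at y≈+45–47 mm, but the outer lane centre is at about 51. I'll go back for a further push of about 5 mm.

move_arm(deltas=[{"x":0,"y":-0.03,"z":0,"wx":0,"wy":0,"wz":0,"hand":0},{"x":0,"y":-0.054,"z":0,"wx":0,"wy":0,"wz":0,"hand":0},{"x":0.03,"y":-0.054,"z":0,"wx":0,"wy":0,"wz":0,"hand":0},{"x":0.06,"y":-0.054,"z":0,"wx":0,"wy":0,"wz":0,"hand":0},{"x":0.06,"y":-0.042,"z":0,"wx":0,"wy":0,"wz":0,"hand":0},{"x":0.06,"y":-0.036,"z":0,"wx":0,"wy":0,"wz":0,"hand":0},{"x":0.06,"y":-0.032,"z":0,"wx":0,"wy":0,"wz":0,"hand":0},{"x":0.06,"y":-0.032,"z":0,"wx":0,"wy":0,"wz":0,"hand":0}])

```text
time: 8.3
tool_pos: [0.5023, 0.0032, 0.2115]
tool_rot: [-3.141, 0.0, -3.112]
contact_force: [-0.2, -4.3, -1.6]
opening: 0.0004
```

move_arm(deltas=[{"x":0,"y":-0.015,"z":0,"wx":0,"wy":0,"wz":0,"hand":0},{"x":-0.03,"y":-0.015,"z":0,"wx":0,"wy":0,"wz":0,"hand":0},{"x":-0.06,"y":-0.015,"z":0,"wx":0,"wy":0,"wz":0,"hand":0},{"x":-0.06,"y":0.015,"z":0,"wx":0,"wy":0,"wz":0,"hand":0},{"x":-0.06,"y":0.033,"z":0,"wx":0,"wy":0,"wz":0,"hand":0},{"x":-0.045,"y":0.033,"z":0,"wx":0,"wy":0,"wz":0,"hand":0},{"x":-0.034,"y":0.033,"z":0,"wx":0,"wy":0,"wz":0,"hand":0},{"x":-0.034,"y":0.033,"z":0,"wx":0,"wy":0,"wz":0,"hand":0}])

```text
time: 9.3
tool_pos: [0.5343, 0.0372, 0.2121]
tool_rot: [3.141, 0.0, -3.113]
contact_force: [0.1, 0.7, -0.6]
opening: 0.0006
```

```bash
python3 - <<'E'
from h import *
p=viewer.camera_params("wrist");a=viewer.read_camera("wrist")
s=monitor.observe();print(tower(s["tool_pos"]),s["contact_force"]);
K=a[150:290,190:360];cv2.imwrite("pics/w5.png",cv2.convertScaleAbs(a[40:300,130:400,::-1],alpha=2,beta=25).repeat(2,0).repeat(2,1))
E
```

```text
[0.03531591 0.0511863 ] [-0.26806828 -0.19107864 -0.39358182]
```

View pics/w5.png

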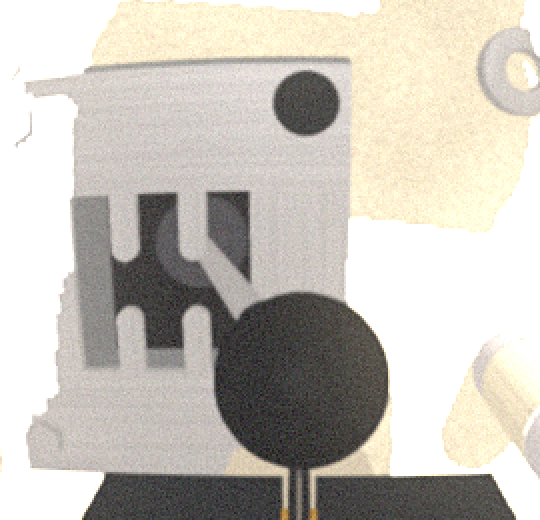

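```bash
python3 - <<'E'
from h import *
print(knob((280.75,230)))
E
```

```text
(array([0.50218303, 0.03819417, 0.2329747 ]), array([0.00268243, 0.05313967]), np.float64(0.14663864474287275))
```

Lever is now in the cross lane at select≈0.25. I push −x into reverse.

move_arm(deltas=[{"x":0.008,"y":0,"z":0,"wx":0,"wy":0,"wz":0,"hand":0},{"x":0.016,"y":0,"z":0,"wx":0,"wy":0,"wz":0,"hand":0},{"x":0.024,"y":0,"z":0,"wx":0,"wy":0,"wz":0,"hand":0},{"x":0.032,"y":0,"z":0,"wx":0,"wy":0,"wz":0,"hand":0},{"x":0.04,"y":0,"z":0,"wx":0,"wy":0,"wz":0,"hand":0},{"x":0.048,"y":0,"z":0,"wx":0,"wy":0,"wz":0,"hand":0},{"x":0.054,"y":0,"z":0,"wx":0,"wy":0,"wz":0,"hand":0},{"x":0.054,"y":0,"z":0,"wx":0,"wy":0,"wz":0,"hand":0}])

```text
time: 10.35
tool_pos: [0.4803, 0.036, 0.2117]
tool_rot: [3.141, -0.0, -3.113]
contact_force: [0.9, -0.4, -0.6]
opening: 0.0005
```

move_arm(deltas=[{"x":0.003,"y":0,"z":0,"wx":0,"wy":0,"wz":0,"hand":0},{"x":0.006,"y":0,"z":0,"wx":0,"wy":0,"wz":0,"hand":0},{"x":0.006,"y":0,"z":0,"wx":0,"wy":0,"wz":0,"hand":0}])

```text
time: 10.72
tool_pos: [0.4756, 0.0356, 0.2116]
tool_rot: [-3.141, 0.002, -3.113]
contact_force: [4.9, -1.4, -3.0]
opening: 0.0004
```

move_arm(deltas=[{"x":0.0015,"y":0,"z":0,"wx":0,"wy":0,"wz":0,"hand":0},{"x":0.0015,"y":0,"z":0,"wx":0,"wy":0,"wz":0,"hand":0}])

```text
time: 10.98
tool_pos: [0.475, 0.0355, 0.2117]
tool_rot: [-3.141, 0.004, -3.113]
contact_force: [9.1, -0.2, -6.6]
opening: 0.0006
```

Force rises to 9 N with no further motion, so that's the end stop. I back off and look.

move_arm(deltas=[{"x":-0.005,"y":0,"z":0,"wx":0,"wy":0,"wz":0,"hand":0},{"x":-0.02,"y":0,"z":0,"wx":0,"wy":0,"wz":0,"hand":0},{"x":-0.03,"y":0,"z":0,"wx":0,"wy":0,"wz":0,"hand":0},{"x":-0.03,"y":0,"z":0,"wx":0,"wy":0,"wz":0,"hand":0}])

```text
time: 11.48
tool_pos: [0.5035, 0.0366, 0.2115]
tool_rot: [3.141, -0.001, -3.113]
contact_force: [0.8, 0.1, -1.1]
opening: 0.0002
```

```bash
python3 - <<'E'
from h import *
viewer.read_camera("wrist")
a=viewer.read_camera("wrist")
s=monitor.observe();print(tower(s["tool_pos"]),s["contact_force"]);
cv2.imwrite("pics/w6.png",cv2.convertScaleAbs(a[40:300,130:400,::-1],alpha=2,beta=25).repeat(2,0).repeat(2,1))
E
```

```text
[0.00328764 0.05153874] [ 0.27191813 -1.09195361 -0.44500972]
```

View pics/w6.png

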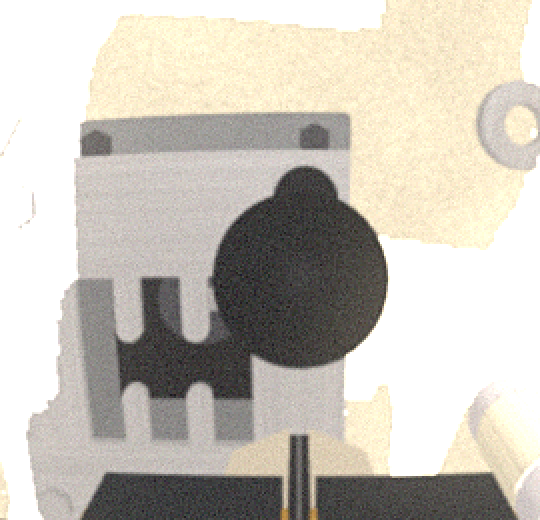

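```bash
python3 - <<'E'
from h import *
X,k,t=knob((280,180));print(X,k,t,"r exp px",np.arcsin(.02/t)*325*2,"shift~",np.arctan2(k[0]-.001,X[2]-.035),"select~",np.arctan2(k[1]-.0014,X[2]-.035))
E
```

```text
[0.44855655 0.03663633 0.22633315] [-0.05096664  0.05309451] 0.14640518994954443 r exp px 89.0731856373151 shift~ -0.26520524583083455 select~ 0.26388017843144224
```

Measured shift −0.265 and select +0.264, at the stops and not lifted. I now retreat upward and clear.

move_arm(deltas=[{"x":-0.02,"y":0,"z":-0.02,"wx":0,"wy":0,"wz":0,"hand":0},{"x":-0.02,"y":0,"z":-0.06,"wx":0,"wy":0,"wz":0,"hand":0},{"x":-0.02,"y":0,"z":-0.1,"wx":0,"wy":0,"wz":0,"hand":0},{"x":-0.02,"y":0.05,"z":-0.12,"wx":0,"wy":0,"wz":0,"hand":0},{"x":-0.02,"y":0.1,"z":-0.12,"wx":0,"wy":0,"wz":0,"hand":0},{"x":0.03,"y":0.15,"z":-0.12,"wx":0,"wy":0,"wz":0,"hand":0},{"x":0.07,"y":0.19,"z":-0.12,"wx":0,"wy":0,"wz":0,"hand":0},{"x":0.07,"y":0.19,"z":-0.12,"wx":0,"wy":0,"wz":0,"hand":0}])

```text
time: 12.58
tool_pos: [0.4248, 0.2267, 0.3324]
tool_rot: [3.141, -0.0, -3.108]
contact_force: [0.3, -0.7, -0.2]
opening: 0.0007
```

```bash
python3 - <<'E'
from h import *
a=viewer.read_camera("scene");b=viewer.read_camera("top")
a=a[120:320,150:400];b=b[160:300,200:390]
a=cv2.resize(a,None,fx=1.6,fy=1.6,interpolation=3);b=cv2.resize(b,None,fx=2,fy=2,interpolation=3)
o=np.zeros((320,400+380,3),np.uint8);o[:,:400]=a;o[:280,400:]=b
cv2.imwrite("pics/f.png",cv2.convertScaleAbs(o[:,:,::-1],alpha=1.6,beta=15))
E
```

```text
(no output)
```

View pics/f.png

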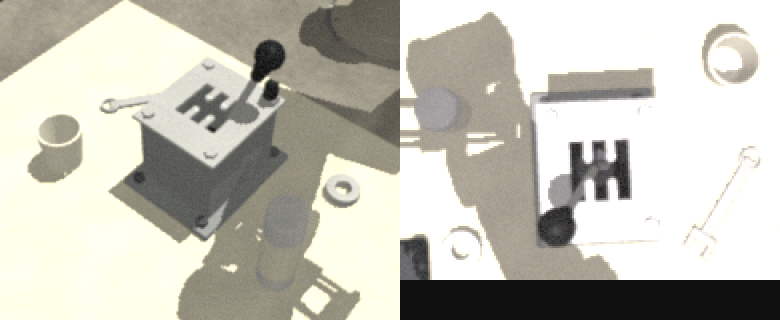

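```bash
python3 - <<'E'
from h import *
X,e=tri({"top":(278.5,273),"scene":(318.1,154.4)});print(X,tower(X),e,np.linalg.norm(X-[*TW[:2],.035]))
print(robot.hand_in())
E
```

```text
[0.44878646 0.0349346  0.22537569] [-0.05078481  0.05138697] [-0.33093351  0.24630961 -0.41123179 -0.02005936] 0.20362372811731264
the job is handed in; nothing more can be done
None
```

The lever is in reverse, the −x/+y corner slot beside the switch, and I have handed the job in. With the fingers shut, I pushed the knob along the middle lane to neutral, then across to the +y lane, then to −x until it met the end stop.

- **Side push:** the first one left the lever about 5 mm short of the outer lane centre, so I pushed it again before going into the slot.
- **End stop:** the push force rose to about 9 N with almost no further movement. I stopped there. The tool also read about 6.6 N vertically at that moment, which I did not look into.
- **Knob position:** measured from the wrist camera, then again from the scene and top cameras after backing away. Both gave about (−51, +52) mm in tower axes.
- **Lever angles:** this is about −0.265 rad along the lane and +0.26 rad across. The lane's nominal stop is ±0.27 rad, and the gap is within the calibration error.
- **Lift:** the knob measured 204 mm from the pivot against 205 mm nominal, so the lever was not lifted.
- **Surroundings:** the final pictures show the can, bearing, wrench and cup apparently where they were. I judged this by eye rather than measuring it. The arm was clear of everything at about 13 s.

No check failed or disagreed.

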